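# Vent the drying chamber and hold its lid at the index arm

### The job

Vent the drying chamber on the bench by turning the stopcock lever on its top a quarter turn to fully open (from across the brass pipe to in line with it, pointing out of the chamber's front), and only then lift the glazed lid by its front tongue until it is parallel with the steel index arm beside it. The lid falls shut when let go, so finish while still holding it at that angle. Leave the index arm, the stopcock once open, and the other things on the bench as they are.

Things in the scene. Friction and masses are not known exactly. Their poses are not given: they have to be found in the camera images.
- chamber: White drying chamber, fixed to the bench; 180 (x) x 312 (y) x 100 (z). Origin on the bench under the middle of the lidded well; its front faces its own -x, towards the robot, its z is up. The 180 x 180 well under the lid spans y -90 to 90; the solid deck with the brass valve, its top at z = 100, spans y 90 to 222.
- stopcock (a joint): Angle of the stopcock lever about the vertical, 0 = shut (lever along the chamber's +y, across the pipe), 1.571 = fully open against its stop (lever along the chamber's -x, in line with the pipe). Grows anticlockwise seen from above. It may start a little off the shut stop. Stays where it is left; about 0.08 N m of friction.
- lever_pivot (a point): On the vertical axis of the stopcock lever, at the lever's mid height, 152 above the bench (52 above the deck); at x = -40, y = 165 in the chamber's frame.
- lever_end (a point): Point in the middle of the lever's cross-section, 60 from the pivot. The steel lever is a flat bar on edge, 12 thick, 22 high, reaching 85 from the pivot; its underside is 41 above the deck. The point's y axis points along the lever, away from the pivot.
- lid (a joint): Angle of the lid about its hinge, which runs along the chamber's y at the well's far (+x) edge: 0 = shut, level; grows as the front edge rises; stop at 1.25. The lid weighs roughly 0.25 to 0.5 kg and falls shut at every angle.
- lid_hinge (a point): On the lid's hinge axis, middle of its width, 106 above the bench; at x = 90, y = 0 in the chamber's frame.
- lid_tongue (a point): Place to grip on the tongue, 210 from the hinge. The tongue is an upright aluminium plate 12 thick (along the hinge axis, y), 26 high, that sticks out 55 beyond the middle of the lid's front edge (the edge is 180 from the hinge; the point is 30 beyond the edge and 2 above the lid's middle plane). The lid is 180 x 180 x 12, aluminium frame with a clear pane. The point's axes turn with the lid: x runs from the front towards the hinge, y along the hinge.
- index (a joint): Angle of the index arm, measured like the lid's and about the same hinge axis; it marks the angle to which the lid is to be raised (0.45 to 1.0). Stiff; not to be moved.
- index_tip (a point): Tip of the index arm, a steel strip 165 long, 14 high and 6 thick, on the lid hinge's axis 22 beyond the lid's right (-y) edge (y = -112 in the chamber's frame). Its axes are those of the lid when the two are parallel.
- tip_box: Bystander: blue box of pipette tips, 85 x 120 x 60 (72 with tips), right of the chamber. Origin under its centre.
- tube_rack: Bystander: green tube rack, 70 x 160 x 45, left of the chamber. Origin under its centre.
- reagent: Bystander: amber reagent bottle, diameter 60, height 140, right of the chamber. Origin under its centre.
- beaker: Bystander: glass beaker, diameter 70, height 85, front right of the chamber. Origin under its centre.
- vial: Bystander: small glass jar, diameter 26, height 45, standing on the chamber's deck behind the stopcock, near the lid. Origin under its centre.
- timer: Bystander: white bench timer, 60 x 75 x 25, lying front left of the chamber. Origin under its centre.

How it is judged:
By the outcome, as a careful person would: the job done as asked, in the order asked, and still so for the second after the job is handed in, while the arm keeps its last pose, push and grip.
It also fails if it takes over 56 s, if anything falls off the work surface, if the arm or the gripper's body presses on something with over 40 N, if the wrist force passes 120 N, or if a joint passes its speed limit or range.

### The arm

A 6-joint arm with a two-finger parallel gripper is mounted at the origin on the work surface. World frame = base frame: x ahead of the robot, y to its left, z up, the work surface at z = 0. Lengths are in mm, angles in rad, forces in N, time in s.
With the tool pointing down it reaches from about 350 to 775 mm from the base axis. Payload 7.3 kg.
Tool frame: the origin (TCP) lies between the finger pads; the fingertips stand 14 mm ahead of it and the grasp point (between the pads) lies 5 mm behind it; z points along the fingers, y is the line along which they close (so a half turn about z gives the same grasp; the last joint's range is limited). The gripper opens to 92 mm and grips with 3 to 60 N. Pads are 19 mm wide; open, the fingers measure 130 mm over their backs; the gripper's body (75 mm by 190 mm) begins 47 mm behind the grasp point.
Start: joints at [1.197, 0.342, 1.524, -0, 1.275, -0.146], TCP at [118.546, 511.459, 240.741] pointing down, gripper open.
Joint ranges: [-2.53, 2.53], [-0.77, 2.02], [0.04, 2.7], [-1, 4.14], [0.28, 2.66], [-3.11, 3.11]. Speed limits (rad/s): [2.57, 2.57, 3.14, 3.14, 3.14, 3.14].

### API

Orientations are given as [roll, pitch, yaw] about the fixed x, y, z axes, in that order (R = Rz(yaw) Ry(pitch) Rx(roll)).
In Python, from plant import get_obs, cams, close_job gives the robot as it stands. The module is installed in compiled form; this text tells all that it offers.
- The arm moves only by the shell command python3 -m creep 'ROWS'. ROWS is JSON, a list of rows, each an object of numbers: "hand": the opening, from 0 (shut) to 1 (fully open); "tx", "ty", "tz": the shift along the tool's x, y, z in m; "spin": the turn about the tool's z in degrees. In form: [{"hand": .., "tx": .., "ty": .., "tz": .., "spin": ..}, ...]. A call has 1 to 5 rows; each row shifts and turns the commanded pose from where the row before left it, along the tool's axes as they then stand; what a row does not reach is not made up. A row lasts 1/8 s, in which the tool goes at most 62.5 mm and 10.7 degrees, less where a joint would pass 70% of its speed; a pose out of reach is approached as far as the arm can. A call is refused whole if a number of a shift passes 0.0625 or a number of a turn 10.7, either way. A call with a gripper value outside its range is refused whole. The fingers move at their own pace and stop on an object; the grip force is fixed at half the most. Time passes only in rows, so rows that do not move let the fingers close. It gives the time, the measured TCP pose, the force, the opening and the grip force at its end, in the units of the state.
- get_obs(): the state, without advancing time (a new reading comes with each control period).
- cams.capture(name): name is "scene" or "top" or "wrist"; returns a dict with "color" (384x512x3 uint8, red, green, blue), "K" (3x3 intrinsics, pixels), "R" (3x3) and "t" (3): a world point X has camera coordinates R X + t. Camera axes: x right, y down, z forward; pixel columns grow to the right and rows downward; lengths in mm; the calibration is good to about 2 mm. A picture is of the moment at which its call begins. There is no depth.
- close_job(): hands the job in; it is judged then, once.
The state is a dict: "time": time; "joint_positions": joint angles; "dq": joint speeds; "tau": joint torques, N m; "tool_pos": TCP position; "tcp_rot": TCP orientation; "contact_force": force on the tool from outside, world axes, zero at the start; "moment": the same for the moment, N m; "grip_width": finger opening in mm; "finger_force": force on a finger pad.
Only numpy, scipy, OpenCV 4.12 (cv2) and the standard library are available. Lean on these libraries where they do the work, as an engineer would, in place of code of your own. Each camera call takes 0.05 s, during which the arm holds its last target. There are 200 camera calls.

## Working session

There is one attempt and no reset: what is moved stays moved. The work goes in short steps, Python scripts to look and compute and a shell command to move; the robot and the scene stay as the last step left them, time stands still between calls to the robot, and variables do not carry over. Pictures are saved under pics/ and viewed, at most 10 in all, crops included, and the job is handed in when it is done.

```bash
mkdir -p pics; cat > h.py <<'E'
from plant import get_obs, cams, close_job
import numpy as np, cv2
def snap(n,f):
    c=cams.capture(n); cv2.imwrite('pics/'+f,c['color'][:,:,::-1]); np.savez('pics/'+f+'.npz',**c); return c
def ray(c,u,v):
    K,R,t=np.array(c['K']),np.array(c['R']),np.array(c['t'])
    return -R.T@t, R.T@np.linalg.inv(K)@np.array([u,v,1.])
def atz(c,u,v,z):
    o,d=ray(c,u,v); return o+d*(z-o[2])/d[2]
def proj(c,X):
    K,R,t=np.array(c['K']),np.array(c['R']),np.array(c['t'])
    p=K@(R@np.array(X,float)+t); return p[:2]/p[2]
E
python3 - <<'E'
from h import *
a=snap('scene','s1.png');b=snap('top','t1.png')
im=np.hstack([cv2.imread('pics/t1.png')])
cv2.imwrite('pics/t1b.png',cv2.resize(im,(800,600),interpolation=cv2.INTER_CUBIC))
cv2.imwrite('pics/s1b.png',cv2.resize(cv2.imread('pics/s1.png'),(800,600),interpolation=cv2.INTER_CUBIC))
for c in(a,b): print(-c['R'].T@c['t'], c['R'][2])
o=get_obs();print(o['time'],o['tcp_rot'],o['contact_force'])
E
```

```text
[1091.36521824  658.32514472  825.08747879] [-0.48954262 -0.58144392 -0.64982381]
[ 395.78606192   25.45474901 1074.32799025] [ 0.19605379  0.02037427 -0.98038146]
0.1 [-3.14024821e+00 -1.70574339e-04  2.91375099e+00] [-0.72680771 -1.40179801  0.00332259]
```

View pics/t1b.png

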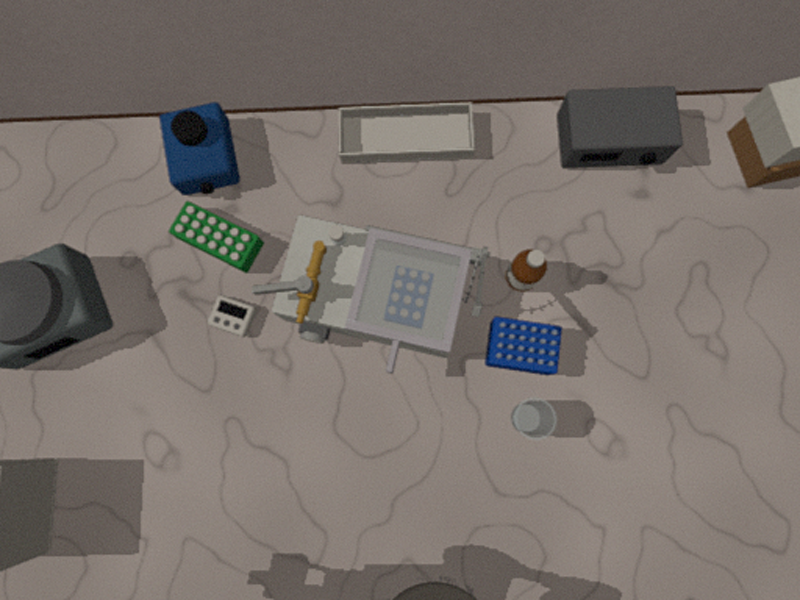

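View pics/s1b.png

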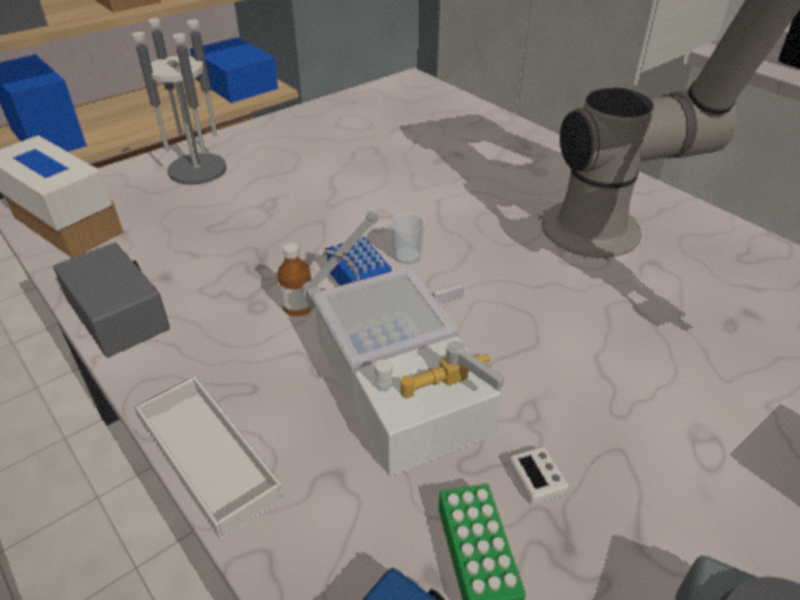

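The top view (800 px scale) shows the lid at about (370,228)-(448,355), the tongue end at (391,371), and the lever running from (308,286) to (255,289). The index arm is near (478,280). In the scene view the index arm's tip is at (378,215). I'll enlarge both.

```bash
python3 - <<'E'
import cv2
a=cv2.imread('pics/t1.png')[130:245,155:320]; cv2.imwrite('pics/tc.png',cv2.resize(a,None,fx=4.8,fy=4.8,interpolation=cv2.INTER_CUBIC))
a=cv2.imread('pics/s1.png')[125:305,165:330]; cv2.imwrite('pics/sc.png',cv2.resize(a,None,fx=3.3,fy=3.3,interpolation=cv2.INTER_CUBIC))
E
```

```text
(no output)
```

View pics/tc.png

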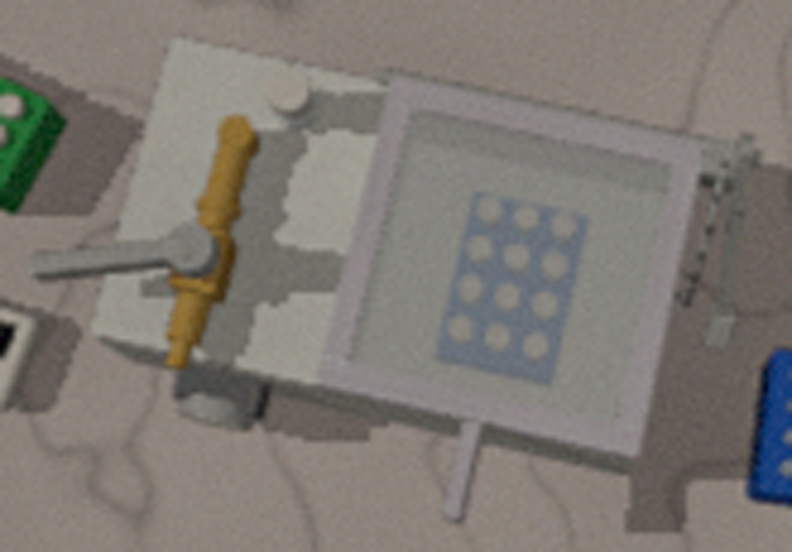

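View pics/sc.png

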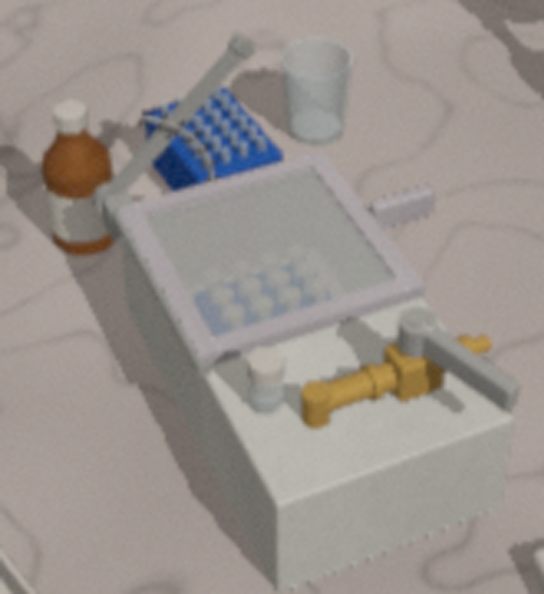

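```bash
cat > fit.py <<'E'
from h import *
from scipy.optimize import least_squares
T=dict(np.load('pics/t1.png.npz'));S=dict(np.load('pics/s1.png.npz'))
def tc(u,v): return (np.array([u,v])+.5)/4.8+[155,130]-.5
def sc(u,v): return (np.array([u,v])+.5)/3.3+[165,125]-.5
P=[(T,tc(172,38),(90,222,100)),(T,tc(95,335),(-90,222,100)),(T,tc(322,383),(-90,90,112)),(T,tc(632,455),(-90,-90,112)),(T,tc(390,75),(90,90,112)),(T,tc(703,148),(90,-90,112)),(T,tc(453,520),(-145,0,121)),
(S,sc(422,290),(-90,90,112)),(S,sc(320,158),(-90,-90,112)),(S,sc(205,358),(90,90,112)),(S,sc(115,203),(90,-90,112)),(S,sc(277,503),(90,222,100)),(S,sc(512,415),(-90,222,100))]
def w(p,X):
    c,s=np.cos(p[2]),np.sin(p[2]); return np.array([p[0]+c*X[0]-s*X[1],p[1]+s*X[0]+c*X[1],X[2]])
def idx(a,l=165,y=-112): return (90-l*np.cos(a),y,106+l*np.sin(a))
def lev(b,l=85,z=163): return (-40-l*np.sin(b),165+l*np.cos(b),z)
if __name__=='__main__':
    f=lambda p:np.concatenate([proj(c,w(p,X))-uv for c,uv,X in P])
    r=least_squares(f,[500,50,-.2],loss='soft_l1'); p=r.x
    print(p,np.round(f(p).reshape(-1,2),1).tolist())
    for nm,c,uv in(('T',T,tc(720,332)),('S',S,sc(240,46))):
        g=lambda a:proj(c,w(p,idx(a[0])))-uv
        q=least_squares(g,[.7]);print(nm,'idx',q.x,q.fun)
    for nm,c,uv in(('T',T,tc(36,266)),('S',S,sc(516,390))):
        g=lambda a:proj(c,w(p,lev(a[0])))-uv
        q=least_squares(g,[.1]);print(nm,'lev',q.x,q.fun)
    print('pivot',w(p,(-40,165,152)),'end',w(p,lev(.1,60,152)),'open',w(p,lev(1.571,60,152)),'tongue',w(p,(-120,0,108)))
E
python3 fit.py; python3 -c "
from h import *
o=get_obs();print(o['tool_pos'],o['tcp_rot'])"
```

```text
[ 5.99893101e+02  2.35866738e+01 -2.55401446e-01] [[0.3, -0.8], [-0.9, -0.1], [-0.9, 0.1], [1.9, 0.4], [0.9, 0.0], [1.1, -1.3], [0.3, -0.3], [1.1, -1.8], [0.4, -2.5], [-1.3, -0.1], [0.4, 1.5], [0.3, 0.8], [1.6, 0.5]]
T idx [0.72337587] [0.62250048 0.1743442 ]
S idx [0.76108001] [ 0.2896784  -0.42136608]
T lev [0.34554861] [-1.02894246  0.07363609]
S lev [0.31120653] [-0.31748674 -0.41311792]
pivot [602.87520809 193.33975044 152.        ] end [612.16181129 252.616719   152.        ] open [544.81840472 208.48595731 152.        ] tongue [483.785666    53.90273612 108.        ]
[118.43349604 511.12608738 240.12483377] [-3.14024821e+00 -1.70574339e-04  2.91375099e+00]
```

```bash
python3 -m creep '[{"hand":1,"tx":-0.035,"ty":-0.0095,"tz":0,"spin":0},{"hand":1,"tx":-0.035,"ty":-0.0095,"tz":0,"spin":0},{"hand":1,"tx":-0.035,"ty":-0.0095,"tz":0,"spin":0},{"hand":1,"tx":-0.035,"ty":-0.0095,"tz":0,"spin":0},{"hand":1,"tx":-0.035,"ty":-0.0095,"tz":0,"spin":0}]'
python3 -m creep '[{"hand":1,"tx":-0.035,"ty":-0.0095,"tz":0,"spin":0},{"hand":1,"tx":-0.035,"ty":-0.0095,"tz":0,"spin":0},{"hand":1,"tx":-0.035,"ty":-0.0095,"tz":0,"spin":0},{"hand":1,"tx":-0.035,"ty":-0.0095,"tz":0,"spin":0},{"hand":1,"tx":-0.035,"ty":-0.0095,"tz":0,"spin":0}]'
python3 -m creep '[{"hand":1,"tx":-0.035,"ty":-0.0095,"tz":0,"spin":0},{"hand":1,"tx":-0.035,"ty":-0.0095,"tz":0,"spin":0},{"hand":1,"tx":-0.035,"ty":-0.0095,"tz":0,"spin":0},{"hand":1,"tx":-0.035,"ty":-0.0095,"tz":0,"spin":0},{"hand":1,"tx":-0.035,"ty":-0.0095,"tz":0,"spin":0}]'
python3 -m creep '[{"hand":1,"tx":0,"ty":0,"tz":0,"spin":10.4},{"hand":1,"tx":0,"ty":0,"tz":0,"spin":10.4},{"hand":1,"tx":0,"ty":0,"tz":0,"spin":10.4},{"hand":1,"tx":0,"ty":0,"tz":0,"spin":10.4},{"hand":1,"tx":0,"ty":0,"tz":0,"spin":10.4}]'
python3 -m creep '[{"hand":1,"tx":0,"ty":0,"tz":0,"spin":10.4},{"hand":0.7,"tx":0,"ty":0,"tz":0,"spin":10.2},{"hand":0.7,"tx":0,"ty":0,"tz":0,"spin":0},{"hand":0.7,"tx":0,"ty":0,"tz":0,"spin":0}]'
python3 - <<'E'
from h import *
snap('wrist','w1.png'); c=snap('top','t2.png'); print(get_obs()['joint_positions'])
a=cv2.imread('pics/w1.png'); b=cv2.resize(c['color'][130:245,155:320,::-1],(512,357),interpolation=cv2.INTER_CUBIC)
s=np.hstack([a,cv2.copyMakeBorder(b,0,27,0,0,cv2.BORDER_CONSTANT)]);cv2.imwrite('pics/m1.png',cv2.resize(s,(800,300),interpolation=cv2.INTER_AREA))
E
```

```text
time: 0.72
tool_pos: [279.1, 424.9, 240.4]
tcp_rot: [-3.141, -0.0, 2.914]
contact_force: [0.2, 0.4, -0.2]
grip_width: 91.9
finger_force: 0.0
time: 1.35
tool_pos: [438.9, 339.1, 240.3]
tcp_rot: [-3.141, -0.001, 2.914]
contact_force: [-0.7, 0.5, 0.2]
grip_width: 91.8
finger_force: 0.0
time: 1.98
tool_pos: [598.6, 253.4, 240.2]
tcp_rot: [-3.141, -0.001, 2.914]
contact_force: [-0.1, 0.3, -0.1]
grip_width: 91.7
finger_force: 0.0
time: 2.6
tool_pos: [597.6, 254.0, 240.1]
tcp_rot: [-3.14, -0.0, 2.0]
contact_force: [-0.1, -0.4, -0.2]
grip_width: 91.5
finger_force: 0.0
time: 3.1
tool_pos: [597.7, 254.1, 240.4]
tcp_rot: [-3.141, 0.0, 1.65]
contact_force: [0.3, 0.2, -0.8]
grip_width: 67.1
finger_force: 0.0
[2.83979419e-01 5.77968591e-01 1.14151971e+00 3.34070763e-05
 1.42235518e+00 2.05845044e-01]
```

View pics/w1.png

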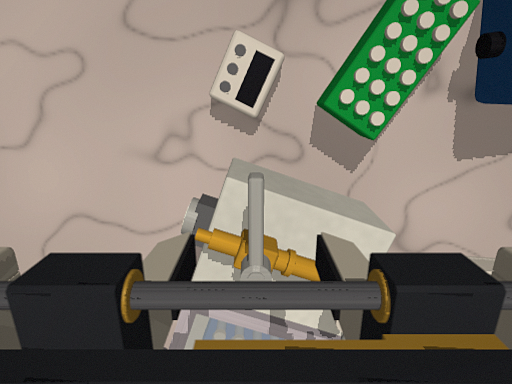

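The lever runs straight up the image at column 256, from (256,175) to the hub at (256,275). It is centred between the fingers, so I'm descending.

```bash
python3 -m creep '[{"hand":0.45,"tx":0,"ty":0,"tz":0,"spin":0},{"hand":0.45,"tx":0,"ty":0,"tz":0.02,"spin":0},{"hand":0.45,"tx":0,"ty":0,"tz":0.02,"spin":0},{"hand":0.45,"tx":0,"ty":0,"tz":0.02,"spin":0},{"hand":0.45,"tx":0,"ty":0,"tz":0.022,"spin":0}]'
python3 -m creep '[{"hand":0.2,"tx":0,"ty":0,"tz":0,"spin":0},{"hand":0.2,"tx":0,"ty":0,"tz":0,"spin":0},{"hand":0.2,"tx":0,"ty":0,"tz":0,"spin":0}]'
```

```text
time: 3.82
tool_pos: [597.9, 254.1, 158.3]
tcp_rot: [3.141, -0.0, 1.648]
contact_force: [0.4, 0.6, 1.0]
grip_width: 41.0
finger_force: 0.0
time: 4.2
tool_pos: [598.4, 254.3, 160.0]
tcp_rot: [3.139, -0.0, 1.647]
contact_force: [0.7, 0.3, -0.4]
grip_width: 19.5
finger_force: 0.0
```

```bash
python3 -m creep '[{"hand":0.2,"tx":-0.0004,"ty":-0.0048,"tz":0.001,"spin":-4.55},{"hand":0.2,"tx":-0.0008,"ty":-0.0095,"tz":0,"spin":-9.1},{"hand":0.2,"tx":-0.0008,"ty":-0.0095,"tz":0,"spin":-9.1},{"hand":0.2,"tx":-0.0008,"ty":-0.0095,"tz":0,"spin":-9.1}]'
python3 -m creep '[{"hand":0.2,"tx":-0.0008,"ty":-0.0095,"tz":0,"spin":-9.1},{"hand":0.2,"tx":-0.0008,"ty":-0.0095,"tz":0,"spin":-9.1},{"hand":0.2,"tx":-0.0008,"ty":-0.0095,"tz":0,"spin":-9.1},{"hand":0.2,"tx":-0.0004,"ty":-0.0048,"tz":0,"spin":-4.55}]'
python3 -m creep '[{"hand":0.2,"tx":-0.0004,"ty":-0.0048,"tz":0,"spin":-4.55},{"hand":0.2,"tx":0,"ty":0,"tz":0,"spin":0}]'
```

```text
time: 4.7
tool_pos: [567.3, 242.7, 158.8]
tcp_rot: [3.139, 0.001, 2.208]
contact_force: [1.3, -0.2, -0.8]
grip_width: 18.7
finger_force: 0.7
time: 5.2
tool_pos: [547.1, 216.3, 158.8]
tcp_rot: [3.14, 0.001, 2.762]
contact_force: [-0.1, 2.0, 1.0]
grip_width: 18.1
finger_force: 0.7
time: 5.45
tool_pos: [545.8, 211.4, 158.6]
tcp_rot: [3.141, 0.001, 2.837]
contact_force: [-0.1, -0.2, 0.3]
grip_width: 18.1
finger_force: 0.0
```

```bash
python3 -m creep '[{"hand":0.2,"tx":0,"ty":-0.003,"tz":0,"spin":-2.8},{"hand":0.2,"tx":0,"ty":-0.003,"tz":0,"spin":0}]'
python3 -m creep '[{"hand":0.2,"tx":0,"ty":-0.002,"tz":0,"spin":0}]'
python3 -m creep '[{"hand":0.2,"tx":0,"ty":-0.001,"tz":0,"spin":0}]'
```

```text
time: 5.7
tool_pos: [544.3, 206.2, 158.4]
tcp_rot: [3.14, 0.001, 2.885]
contact_force: [1.6, 9.4, 0.9]
grip_width: 18.5
finger_force: 5.3
time: 5.82
tool_pos: [544.2, 206.1, 158.4]
tcp_rot: [3.136, 0.002, 2.884]
contact_force: [3.9, 14.7, -1.2]
grip_width: 18.4
finger_force: 7.3
time: 5.95
tool_pos: [544.2, 206.0, 158.4]
tcp_rot: [3.135, 0.002, 2.885]
contact_force: [3.6, 15.2, -2.1]
grip_width: 18.4
finger_force: 8.1
```

The lever is on its stop: 15 N with no further travel. I'll back off, open the fingers and rise.

```bash
python3 -m creep '[{"hand":0.2,"tx":0,"ty":0.004,"tz":0,"spin":0},{"hand":0.2,"tx":0,"ty":0.0025,"tz":0,"spin":0},{"hand":0.35,"tx":0,"ty":0,"tz":0,"spin":0},{"hand":0.35,"tx":0,"ty":0,"tz":0,"spin":0}]'
python3 -m creep '[{"hand":0.35,"tx":0,"ty":0,"tz":-0.02,"spin":0},{"hand":0.35,"tx":0,"ty":0,"tz":-0.03,"spin":0},{"hand":0.35,"tx":0,"ty":0,"tz":-0.03,"spin":0},{"hand":0.35,"tx":0,"ty":0,"tz":0,"spin":0}]'
```

```text
time: 6.45
tool_pos: [544.7, 208.8, 157.7]
tcp_rot: [-3.141, -0.0, 2.886]
contact_force: [0.5, 0.6, 0.2]
grip_width: 30.9
finger_force: 0.0
time: 6.95
tool_pos: [545.9, 209.1, 240.1]
tcp_rot: [3.139, 0.005, 2.886]
contact_force: [-0.2, 0.2, 0.5]
grip_width: 32.2
finger_force: 0.0
```

```bash
python3 -m creep '[{"hand":0.5,"tx":0.005,"ty":-0.0332,"tz":0,"spin":0},{"hand":0.5,"tx":0.005,"ty":-0.0332,"tz":0,"spin":0},{"hand":0.5,"tx":0.005,"ty":-0.0332,"tz":0,"spin":0},{"hand":0.5,"tx":0.005,"ty":-0.0332,"tz":0,"spin":0},{"hand":0.5,"tx":0.005,"ty":-0.0332,"tz":0,"spin":0}]'
python3 -m creep '[{"hand":0.5,"tx":0,"ty":0,"tz":0.03,"spin":0},{"hand":0.5,"tx":0,"ty":0,"tz":0.03,"spin":0},{"hand":0.5,"tx":0,"ty":0,"tz":0,"spin":0}]'
python3 - <<'E'
from h import *
a=snap('wrist','w2.png')['color'][:,:,::-1]; b=snap('scene','s2.png')['color'][125:305,165:330,::-1]
b=cv2.resize(b,(352,384),interpolation=cv2.INTER_CUBIC)
cv2.imwrite('pics/m2.png',cv2.resize(np.hstack([a,b]),(800,356),interpolation=cv2.INTER_AREA))
E
```

```text
time: 7.58
tool_pos: [477.6, 53.7, 236.5]
tcp_rot: [-3.141, -0.002, 2.887]
contact_force: [0.3, 0.5, -0.2]
grip_width: 45.7
finger_force: 0.0
time: 7.95
tool_pos: [476.7, 54.6, 175.2]
tcp_rot: [-3.14, -0.006, 2.886]
contact_force: [-0.4, -0.0, -0.5]
grip_width: 46.2
finger_force: 0.0
```

View pics/m2.png

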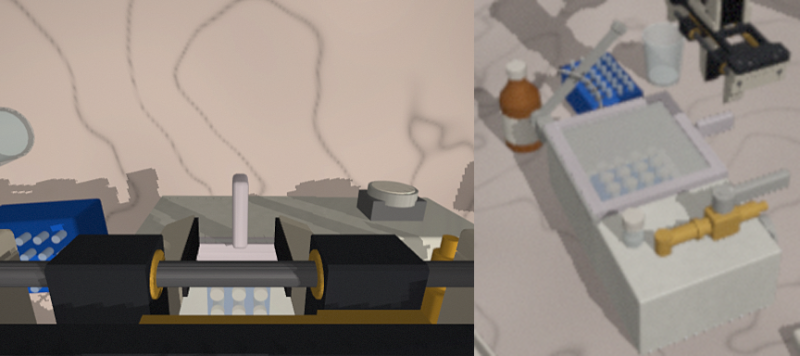

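The lever now lies in line with the pipe. The tongue is at column 240, midway between the fingers (193 and 287). I'm descending to grip it.

```bash
python3 -m creep '[{"hand":0.5,"tx":-0.002,"ty":0,"tz":0.025,"spin":0},{"hand":0.5,"tx":0,"ty":0,"tz":0.025,"spin":0},{"hand":0.5,"tx":0,"ty":0,"tz":0.02,"spin":0},{"hand":0.5,"tx":0,"ty":0,"tz":0,"spin":0}]'
python3 -m creep '[{"hand":0,"tx":0,"ty":0,"tz":0,"spin":0},{"hand":0,"tx":0,"ty":0,"tz":0,"spin":0},{"hand":0,"tx":0,"ty":0,"tz":0,"spin":0},{"hand":0,"tx":0,"ty":0,"tz":0,"spin":0},{"hand":0,"tx":0,"ty":0,"tz":0,"spin":0}]'
```

```text
time: 8.55
tool_pos: [480.5, 54.4, 107.7]
tcp_rot: [-3.141, -0.001, 2.887]
contact_force: [-0.3, 0.2, 0.5]
grip_width: 45.8
finger_force: 0.0
time: 9.18
tool_pos: [481.3, 55.8, 108.2]
tcp_rot: [3.138, 0.001, 2.886]
contact_force: [1.7, 7.9, 1.6]
grip_width: 11.7
finger_force: 30.0
```

```bash
python3 - <<'E'
import numpy as np
R=215;
for t in (0,.12,.24,.36,.48,.6,.7,.74):
  print(t,round(R*(1-np.cos(t)),1),round(R*np.sin(t),1))
E
```

```text
0 0.0 0.0
0.12 1.5 25.7
0.24 6.2 51.1
0.36 13.8 75.7
0.48 24.3 99.3
0.6 37.6 121.4
0.7 50.6 138.5
0.74 56.2 145.0
```

```bash
python3 - <<'E'
import numpy as np
t=np.arange(0,.85,.06);x=213*np.cos(t)-7*np.sin(t);z=213*np.sin(t)+7*np.cos(t)
print(np.round(np.c_[t[1:],np.diff(x),np.diff(z)],1))
E
```

```text
[[ 0.1 -0.8 12.8]
 [ 0.1 -1.6 12.7]
 [ 0.2 -2.3 12.6]
 [ 0.2 -3.1 12.4]
 [ 0.3 -3.8 12.2]
 [ 0.4 -4.5 12. ]
 [ 0.4 -5.2 11.7]
 [ 0.5 -5.9 11.3]
 [ 0.5 -6.6 10.9]
 [ 0.6 -7.2 10.5]
 [ 0.7 -7.9 10.1]
 [ 0.7 -8.5  9.6]
 [ 0.8 -9.   9.1]
 [ 0.8 -9.5  8.5]]
```

```bash
python3 -m creep '[{"hand":0,"tx":0,"ty":0.0015,"tz":0,"spin":0},{"hand":0,"tx":-0.0008,"ty":0,"tz":-0.0128,"spin":0},{"hand":0,"tx":-0.0016,"ty":0,"tz":-0.0127,"spin":0}]'
python3 -m creep '[{"hand":0,"tx":-0.0023,"ty":0,"tz":-0.0126,"spin":0},{"hand":0,"tx":-0.0031,"ty":0,"tz":-0.0124,"spin":0},{"hand":0,"tx":-0.0038,"ty":0,"tz":-0.0122,"spin":0},{"hand":0,"tx":0,"ty":0,"tz":0,"spin":0}]'
```

```text
time: 9.55
tool_pos: [483.1, 55.3, 133.8]
tcp_rot: [3.141, -0.001, 2.886]
contact_force: [2.2, 2.7, -4.8]
grip_width: 11.4
finger_force: 30.0
time: 10.05
tool_pos: [492.1, 53.0, 171.5]
tcp_rot: [3.141, -0.0, 2.887]
contact_force: [-2.8, 5.0, -1.7]
grip_width: 11.9
finger_force: 30.0
```

Forces are low. Continuing to about 0.66 rad.

```bash
python3 -m creep '[{"hand":0,"tx":-0.0045,"ty":0,"tz":-0.012,"spin":0},{"hand":0,"tx":-0.0052,"ty":0,"tz":-0.0117,"spin":0},{"hand":0,"tx":-0.0059,"ty":0,"tz":-0.0113,"spin":0}]'
python3 -m creep '[{"hand":0,"tx":-0.0066,"ty":0,"tz":-0.0109,"spin":0},{"hand":0,"tx":-0.0072,"ty":0,"tz":-0.0105,"spin":0},{"hand":0,"tx":-0.0079,"ty":0,"tz":-0.0101,"spin":0},{"hand":0,"tx":0,"ty":0,"tz":0,"spin":0}]'
python3 - <<'E'
from h import *
snap('wrist','w3.png'); b=snap('scene','s3.png')['color'][100:235,165:335,::-1]; t=snap('top','t3.png')['color'][130:245,170:330,::-1]
b=cv2.resize(b,(755,600),interpolation=cv2.INTER_CUBIC)
cv2.imwrite('pics/m3.png',b)
E
```

```text
time: 10.42
tool_pos: [507.4, 48.9, 206.3]
tcp_rot: [3.141, -0.001, 2.887]
contact_force: [0.2, 4.8, -3.9]
grip_width: 11.6
finger_force: 30.0
time: 10.92
tool_pos: [529.1, 43.2, 238.2]
tcp_rot: [3.141, 0.002, 2.887]
contact_force: [-3.9, 4.4, 2.0]
grip_width: 11.5
finger_force: 30.0
```

View pics/m3.png

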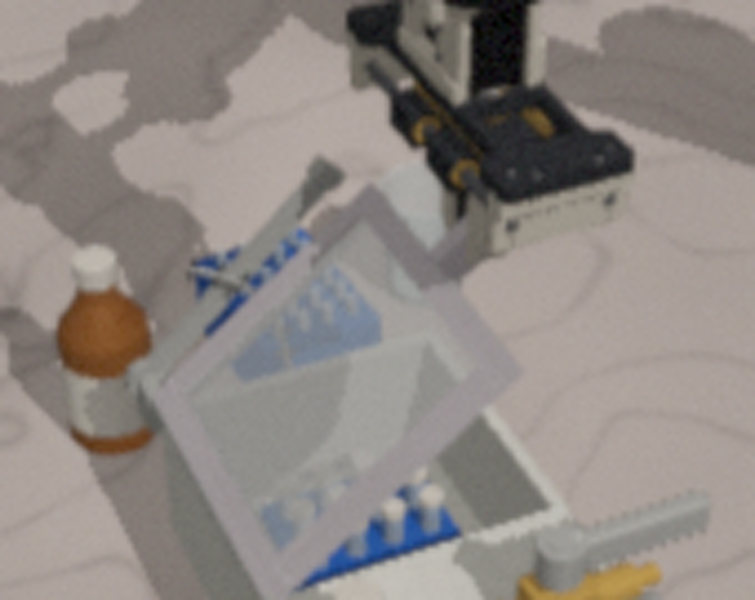

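The lid is up, and its right edge runs (165,395)-(370,190). The index runs (145,385)-(325,172), slightly steeper. I'll raise the lid a little more, then measure both.

```bash
python3 -m creep '[{"hand":0,"tx":-0.0085,"ty":0,"tz":-0.0096,"spin":0},{"hand":0,"tx":0,"ty":0,"tz":0,"spin":0}]'
python3 - <<'E'
from h import *
s=snap('scene','s4.png')['color'][130:195,190:260,::-1]; t=snap('top','t4.png')['color'][148:208,230:318,::-1]
s=cv2.resize(s,None,fx=6,fy=6,interpolation=cv2.INTER_CUBIC);t=cv2.resize(t,None,fx=4,fy=4,interpolation=cv2.INTER_CUBIC)
o=np.zeros((600,800,3),np.uint8);o[:390,:420]=s;o[:240,430:782]=t
w=snap('wrist','w4.png')['color'][:,:,::-1];o[245:515,440:800]=cv2.resize(w,(360,270),interpolation=cv2.INTER_AREA)
cv2.imwrite('pics/m4.png',o)
E
```

```text
time: 11.32
tool_pos: [537.1, 41.0, 247.3]
tcp_rot: [3.142, 0.001, 2.887]
contact_force: [-3.0, 3.8, 2.6]
grip_width: 11.6
finger_force: 30.0
```

View pics/m4.png

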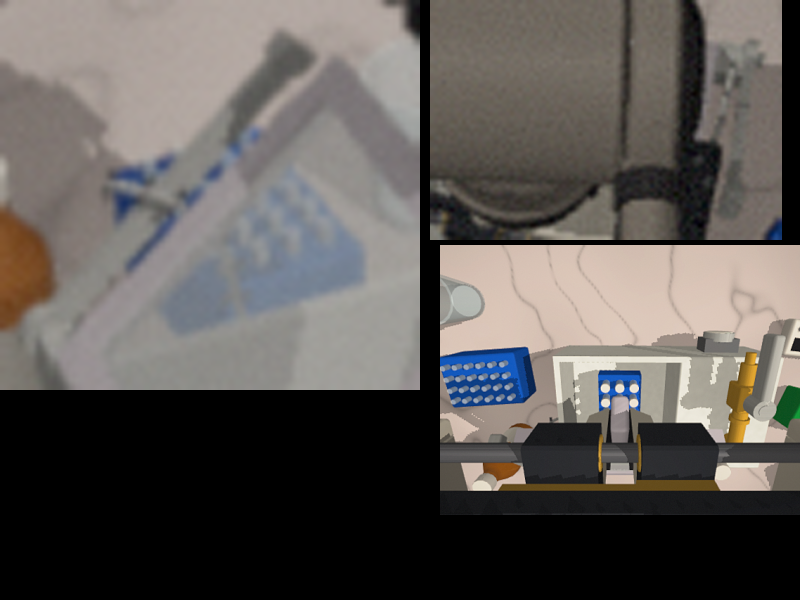

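The scene crop shows the index knob at about (290,50) and the lid's front-right corner at about (332,57). I'll overlay the models on it.

```bash
cat > ov.py <<'E'
from fit import *
import sys
f=lambda p:np.concatenate([proj(c,w(p,X))-uv for c,uv,X in P])
p=least_squares(f,[600,24,-.25],loss='soft_l1').x
def pt(a,l,h,y): return w(p,(90-l*np.cos(a)+h*np.sin(a),y,106+l*np.sin(a)+h*np.cos(a)))
C=dict(np.load('pics/s4.png.npz'))
uv=(np.array([332,57])+.5)/6+[190,130]-.5
q=least_squares(lambda a:proj(C,pt(a[0],180,6,-90))-uv,[.7]);print('lid',q.x,q.fun)
im=cv2.resize(C['color'][115:205,180:260,::-1],None,fx=6.6,fy=6.6,interpolation=cv2.INTER_CUBIC)
def draw(im,a,l,h,y,col):
    L=[((proj(C,pt(a,ll,hh,y))-[180,115]+.5)*6.6-.5).round().astype(int).tolist() for ll,hh in((0,h),(l,h),(l,-h),(0,-h))]
    cv2.polylines(im,[np.array(L)],True,col,1,cv2.LINE_AA)
o=im.copy()
draw(o,.70,165,7,-109,(255,0,0));draw(o,.74,165,7,-109,(0,255,0));draw(o,.78,165,7,-109,(0,0,255))
draw(o,.72,180,6,-90,(0,255,255))
cv2.imwrite('pics/m5.png',o[:,:528] if 0 else o);print(o.shape)
T0=T;g=lambda a:proj(T,w(p,idx(a)))
print([g(a).round(1).tolist() for a in(.7,.74,.78)])
E
python3 ov.py
```

```text
lid [0.71779177] [ 0.47712046 -0.66323015]
(594, 528, 3)
[[304.9, 200.2], [305.5, 198.0], [306.1, 195.8]]
```

View pics/m5.png

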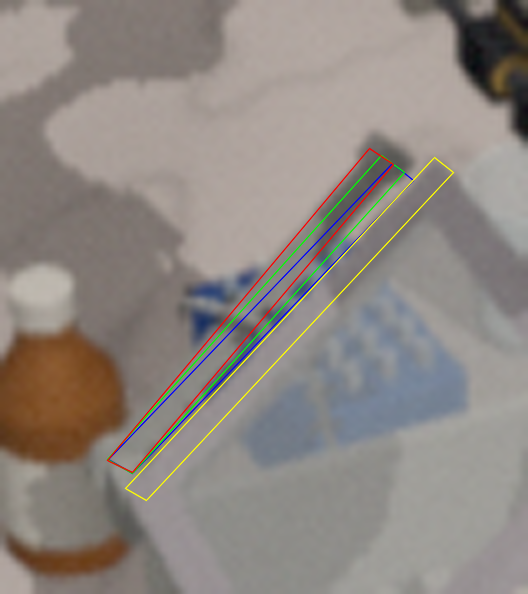

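```bash
cat > ix.py <<'E'
from fit import *
from scipy.ndimage import map_coordinates,gaussian_filter
f=lambda p:np.concatenate([proj(c,w(p,X))-uv for c,uv,X in P])
p=least_squares(f,[600,24,-.25],loss='soft_l1').x
def pt(a,l,h,y): return w(p,(90-l*np.cos(a)+h*np.sin(a),y,106+l*np.sin(a)+h*np.cos(a)))
for n in('s1','s2'):
  C=dict(np.load(f'pics/{n}.png.npz')); G=gaussian_filter(C['color'].astype(float),(.7,.7,0))
  for nm,y,h,l0,l1 in(('L',-115,7,85,150),('R',-109,-7,40,150),('L2',-115,7,40,150)):
    best=[]
    for a in np.arange(.6,.92,.01):
      for off in np.arange(-3,3.1,.25):
        A=proj(C,pt(a,l0,h,y));B=proj(C,pt(a,l1,h,y));d=(B-A)/np.linalg.norm(B-A);nn=np.array([-d[1],d[0]])
        L=A+np.linspace(0,1,60)[:,None]*(B-A)+off*nn
        s=lambda q:np.stack([map_coordinates(G[:,:,k],[q[:,1],q[:,0]],order=1) for k in range(3)],1)
        D=s(L+nn)-s(L-nn); best.append((np.linalg.norm(D.mean(0)),round(a,2),off))
    best.sort(reverse=True);print(n,nm,[(round(b[0],1),b[1],b[2]) for b in best[:4]], [ (round(b[0],1),b[1]) for b in best if b[2]==0][:3])
E
python3 ix.py
```

```text
s1 L [(np.float64(36.9), np.float64(0.68), np.float64(-3.0)), (np.float64(36.3), np.float64(0.69), np.float64(-2.75)), (np.float64(35.7), np.float64(0.69), np.float64(-2.5)), (np.float64(35.7), np.float64(0.69), np.float64(-3.0))] [(np.float64(29.7), np.float64(0.76)), (np.float64(29.6), np.float64(0.75)), (np.float64(27.2), np.float64(0.77))]
s1 R [(np.float64(38.8), np.float64(0.69), np.float64(-0.75)), (np.float64(38.7), np.float64(0.68), np.float64(-1.0)), (np.float64(38.5), np.float64(0.68), np.float64(-1.25)), (np.float64(38.4), np.float64(0.69), np.float64(-1.0))] [(np.float64(36.7), np.float64(0.72)), (np.float64(36.5), np.float64(0.71)), (np.float64(35.8), np.float64(0.73))]
s1 L2 [(np.float64(34.7), np.float64(0.64), np.float64(3.0)), (np.float64(34.5), np.float64(0.63), np.float64(3.0)), (np.float64(33.7), np.float64(0.63), np.float64(2.75)), (np.float64(33.2), np.float64(0.62), np.float64(2.75))] [(np.float64(12.5), np.float64(0.6)), (np.float64(12.4), np.float64(0.76)), (np.float64(12.0), np.float64(0.77))]
s2 L [(np.float64(35.5), np.float64(0.6), np.float64(1.25)), (np
[... 261 characters left out ...]
loat64(0.76))]
s2 R [(np.float64(40.2), np.float64(0.69), np.float64(-0.75)), (np.float64(40.1), np.float64(0.68), np.float64(-1.0)), (np.float64(40.0), np.float64(0.68), np.float64(-1.25)), (np.float64(40.0), np.float64(0.69), np.float64(-1.0))] [(np.float64(38.4), np.float64(0.72)), (np.float64(38.0), np.float64(0.71)), (np.float64(37.6), np.float64(0.73))]
s2 L2 [(np.float64(36.1), np.float64(0.64), np.float64(3.0)), (np.float64(35.7), np.float64(0.63), np.float64(3.0)), (np.float64(35.0), np.float64(0.63), np.float64(2.75)), (np.float64(34.7), np.float64(0.65), np.float64(3.0))] [(np.float64(13.7), np.float64(0.6)), (np.float64(9.7), np.float64(0.7)), (np.float64(9.3), np.float64(0.71))]
```

```bash
python3 - <<'E'
import cv2,numpy as np
s=cv2.imread('pics/s1.png').astype(float)/2+cv2.imread('pics/s2.png').astype(float)/2
s=s[132:196,190:246];t=cv2.imread('pics/t1.png').astype(float)[152:207,292:320]
o=np.zeros((600,800,3))
a=cv2.resize(s,None,fx=9,fy=9,interpolation=cv2.INTER_CUBIC);b=cv2.resize(t,None,fx=10,fy=10,interpolation=cv2.INTER_CUBIC)
o[:a.shape[0],:a.shape[1]]=a;o[:b.shape[0],515:515+b.shape[1]]=b
cv2.imwrite('pics/m6.png',np.clip((o-40)*1.4,0,255))
E
```

```text
[ WARN:0@0.157] global loadsave.cpp:1063 imwrite_ Unsupported depth image for selected encoder is fallbacked to CV_8U.
```

View pics/m6.png

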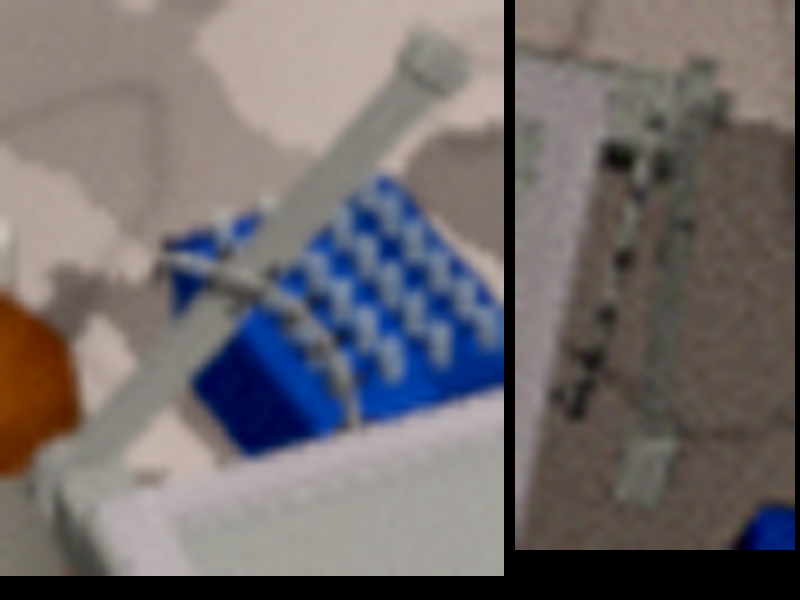

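```bash
cat >> ix2.py <<'E'
from fit import *
f=lambda p:np.concatenate([proj(c,w(p,X))-uv for c,uv,X in P])
p=least_squares(f,[600,24,-.25],loss='soft_l1').x
def pt(a,l,h,y): return w(p,(90-l*np.cos(a)+h*np.sin(a),y,106+l*np.sin(a)+h*np.cos(a)))
s=lambda u,v:(np.array([u,v])+.5)/9+[190,132]-.5
t=lambda u,v:(np.array([u-515,v])+.5)/10+[292,152]-.5
def fitl(A,B,h,y):
    d=B-A;n=np.array([-d[1],d[0]])/np.linalg.norm(d)
    g=lambda a,l:(proj(S,pt(a,l,h,y))-A)@n
    out=[least_squares(lambda a:g(a[0],150),[.7]).x[0], least_squares(lambda a:g(a[0],150)-g(a[0],40),[.7]).x[0]]
    return np.round(out,3),round(g(out[0],20),2)
print('mid',fitl(s(164.5,370),s(402,100),0,-112))
print('L',fitl(s(75,430),s(395,75),7,-115)); print('R',fitl(s(200,370),s(435,95),-7,-109))
for u,v,U,V in((447,42,642,500),(413,85,655,433),(433,62,645,468)):
    q=least_squares(lambda x:np.r_[proj(S,pt(x[0],x[1],0,-112))-s(u,v),proj(T,pt(x[0],x[1],0,-112))-t(U,V)],[.7,165]);print(q.x,q.fun.round(2))
    q=least_squares(lambda x:np.r_[proj(S,pt(x[0],x[1],0,-112))-s(u,v)],[.7,165]);print(q.x)
E
python3 ix2.py
```

```text
mid (array([0.753, 0.754]), np.float64(-0.01))
L (array([0.744, 0.737]), np.float64(0.28))
R (array([0.763, 0.773]), np.float64(-0.4))
[  0.7356862  173.25913906] [ 1.63  0.34  0.9  -1.14]
[  0.76306667 171.49641138]
[  0.75517807 155.58732374] [0.09 0.05 0.44 0.03]
[  0.75733883 155.57525505]
[  0.74293574 165.13522298] [ 0.79  0.22  0.97 -0.43]
[  0.75752162 164.40499969]
```

The midline fit puts the index at about 0.754 and the lid at about 0.72. I'll raise the lid by 0.033.

```bash
python3 -m creep '[{"hand":0,"tx":-0.0024,"ty":0,"tz":-0.0026,"spin":0},{"hand":0,"tx":-0.0024,"ty":0,"tz":-0.0025,"spin":0},{"hand":0,"tx":0,"ty":0,"tz":0,"spin":0},{"hand":0,"tx":0,"ty":0,"tz":0,"spin":0}]'
python3 - <<'E'
from ix2 import *
from scipy.optimize import brentq
o=get_obs();x,y,z=o['tool_pos'];c,s_=np.cos(p[2]),np.sin(p[2])
X=90-((x-p[0])*c+(y-p[1])*s_);Z=z+5-106
print('kin',np.arctan2(Z,X)-np.arctan2(7,213),np.hypot(X,Z))
C=snap('scene','s5.png');A=dict(np.load('pics/s4.png.npz'))
# image shift of lid corner s4->s5 by template matching
g=lambda c:cv2.cvtColor(c['color'],cv2.COLOR_RGB2GRAY)
u,v=proj(A,pt(.72,180,6,-90)).round().astype(int)
F=lambda c,n:cv2.resize(g(c)[v-n:v+n,u-n:u+n],None,fx=8,fy=8,interpolation=cv2.INTER_CUBIC)
r=cv2.matchTemplate(F(C,12),F(A,8),cv2.TM_CCOEFF_NORMED);m=cv2.minMaxLoc(r)
print('shift',(np.array(m[3])-32)/8,m[1],'expected',proj(A,pt(.754,180,6,-90))-proj(A,pt(.72,180,6,-90)))
E
```

```text
time: 11.98
tool_pos: [541.1, 40.0, 251.5]
tcp_rot: [-3.141, -0.0, 2.887]
contact_force: [-2.7, 3.7, -0.1]
grip_width: 11.8
finger_force: 30.0
mid (array([0.753, 0.754]), np.float64(-0.01))
L (array([0.744, 0.737]), np.float64(0.28))
R (array([0.763, 0.773]), np.float64(-0.4))
[  0.7356862  173.25913906] [ 1.63  0.34  0.9  -1.14]
[  0.76306667 171.49641138]
[  0.75517807 155.58732374] [0.09 0.05 0.44 0.03]
[  0.75733883 155.57525505]
[  0.74293574 165.13522298] [ 0.79  0.22  0.97 -0.43]
[  0.75752162 164.40499969]
kin 0.7508364067082077 213.2480061922661
shift [-0.25   0.125] 0.9541757106781006 expected [-1.56967512 -1.07250057]
```

```bash
python3 -c "
from plant import *
print(close_job())"
```

```text
the job is handed in; nothing more can be done
None
```

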